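Step the vial carousel back one notch

TASK

The blue vial carousel has been advanced one place too far: with a fingertip, press the red tab so that the ratchet pawl lifts out of the teeth and stays up, then push the orange peg to turn the carousel back (clockwise seen from above) by one notch, an eighth of a turn and no further, and finally press the pawl's green pad down so that its nose drops fully into the new notch. Only touch and push, lightly, with closed fingers: pick nothing up, leave every vial standing in its cup and leave the other things on the bench where they are.

Things in the scene. Friction and masses are not known exactly. Their poses are not given: they have to be found in the camera images.
- stand: fixed grey foot of the indexing carousel: a disc 188 mm across, 10 mm thick, with a tongue that carries the pawl; origin on the carousel's axle at table height; z up; the pawl lies on its -y side (along the radius), so its x axis runs parallel to the pawl's pivot. Its place and yaw vary
- carousel (a joint): turn of the blue carousel (rad); 0 = middle of the notch where it starts (within 0.02). Positive = counter-clockwise from above (forward, free); negative = clockwise (backward, blocked while the pawl is down). Eight notches, 0.785 rad each. It turns stiffly (about 1 N at the peg), stays where left, and has about 0.11 rad of play either way when the pawl is down
- hub (a point): centre of the carousel, on top of its steel hub, 44 mm above the table. The carousel is a blue disc 172 mm across, top face 30 mm above the table, with brass saw teeth 8 mm high on its rim (70 to 84 mm from the axle) and eight white cups (30 mm across, rims 46 mm above the table) centred 42 mm from the axle
- push_peg (a point): point on the upright orange push peg, 10 mm thick, 64 mm from the axle; its foot is on the disc at 30 mm, its round top 78 mm, this point 65 mm above the table. Push it sideways. At the start it stands 157.5 degrees counter-clockwise from the stand's +x axis; the cups on both sides of it are empty
- pawl (a joint): angle of the ratchet pawl (rad): 0 = down, nose between the teeth, locked; 0.40 = lifted, against its stop, nose clear. A brass weight (18 mm ball on a stem, 34 mm from the pawl on the stand's +x side, top 90 mm above the table) tips it over centre: past about 0.3 it stays up, below about 0.1 it drops by itself; under 1 N at the tab or pad moves it
- pawl_tab (a point): centre of the top of the red finger tab (26 by 24 mm) on the pawl's outer end, 149 mm from the carousel's axle, 50 mm above the table when the pawl is down. The pivot lies 115 mm from the axle and 46 mm above the table, between two aluminium cheeks 54 mm high. Pressing the tab down about 14 mm lifts the nose fully
- pawl_pad (a point): centre of the top of the green pad (22 mm square) above the pawl's nose, 85 mm from the axle, 53 mm above the table when the pawl is down and about 65 mm when it is lifted. Pressing it down drops the nose again
- vial_a: sample vial, clear glass, 23 mm across and 46 mm tall with its black screw cap, standing loose in a cup of the carousel; origin at the centre of its underside, z up. Bystander: it rides along and is not to be taken out
- vial_b: sample vial, clear glass, 23 mm across and 46 mm tall with its black screw cap, standing loose in a cup of the carousel; origin at the centre of its underside, z up. Bystander: it rides along and is not to be taken out
- vial_c: sample vial, clear glass, 23 mm across and 46 mm tall with its black screw cap, standing loose in a cup of the carousel; origin at the centre of its underside, z up. Bystander: it rides along and is not to be taken out
- vial_d: sample vial, clear glass, 23 mm across and 46 mm tall with its white screw cap, standing loose in a cup of the carousel; origin at the centre of its underside, z up. Bystander: it rides along and is not to be taken out
- amber_tall: bystander: brown glass bottle with brown cap, 53 mm across, 138 mm tall; origin at the centre of its underside
- amber_small: bystander: brown glass bottle with glass stopper, 46 mm across, 106 mm tall; origin at the centre of its underside
- dropper_bottle: bystander: white dropper bottle with green tip, 31 mm across, 95 mm tall; origin at the centre of its underside
- beaker: bystander: small glass beaker, 46 mm across, 58 mm tall; origin at the centre of its underside

How it is judged:
By the outcome, as a careful person would: the job done as asked, in the order asked, and still so for the second after the job is handed in, with the robot touching nothing.
It also fails if it takes over 48 s, if anything falls off the work surface, if the arm or the gripper's body presses on something with over 40 N, if the wrist force passes 120 N, or if a joint passes its speed limit or range.

ROBOT

A 7-joint arm with a two-finger parallel gripper is mounted at the origin on the work surface; the furniture and walls round the work are solid. World frame = base frame: x ahead of the robot, y to its left, z up, the work surface at z = 0. Lengths are in m, angles in rad, forces in N, time in s.
With the tool pointing down it reaches from about 0.425 to 0.825 m from the base axis. Payload 3.6 kg.
Tool frame: the origin (TCP) lies midway between the tips of the shut fingers; the grasp point (between the pads) lies 19 mm behind it; z points along the fingers, y is the line along which they close (so a half turn about z gives the same grasp; the last joint's range is limited). The gripper opens to 93 mm and grips with 3 to 60 N. Pads are 15 mm wide; open, the fingers measure 128 mm over their backs; the gripper's body (75 mm by 188 mm) begins 65 mm behind the grasp point.
Start: joints at [1.087, 0.615, -0.013, 1.423, 0.008, 1.103, -0.04], TCP at [0.287, -0.583, 0.219] pointing down, gripper open.
Joint ranges: [-3.12, 3.12], [-0.3, 2.06], [-1.34, 1.32], [0.26, 2.42], [-1.36, 4.5], [0.01, 1.98], [-2.84, 2.84]. Speed limits (rad/s): [2.79, 2.79, 3.14, 3.14, 3.14, 3.14, 3.14].

INTERFACE

Orientations are given as a rotation vector (axis times angle).
In Python, from plant import arm gives the robot as it stands. Calls block until the motion is done:
- arm.move_pose(position, orientation): joint-space move of the TCP to a pose.
- arm.move_linear(position, ori=None, speed=0.15, guard=None): straight line of the TCP; ori=None keeps the orientation; speed is the mean speed in m/s. With guard (N) it stops when the force on the tool has changed by that much, and returns True; else False.
- arm.set_joints(angles): joint-space move.
- arm.grip(opening): opening from 0.0 (shut) to 1.0 (fully open); the grip force is fixed at half the most; returns when the fingers have stopped.
- arm.wait(seconds).
- arm.solve_ik(position, orientation): joint angles nearest the present ones, or None.
- arm.sense(): the state.
- arm.read_camera(name): name is "scene" or "top"; returns the picture (420x560x3 uint8, blue, green, red); there is no depth.
- arm.camera_model(name): a dict with "intrinsics" (3x3 intrinsics, pixels), "origin" and "orientation" of the camera in the world. Camera axes: x right, y up, looking along -z (the intrinsics and any distortion apply to the point x, -y, -z); pixel columns grow to the right and rows downward; lengths in m; the calibration is good to about 2 mm. A picture is of the moment at which its call begins. camera_model takes no time and is no camera call.
A pose or a line that the arm cannot do raises arm.Unreachable and nothing moves.
- arm.sign_off(): hands the job in; it is judged then, once.
The state is a dict: "time_s": time; "joint_pos": joint angles; "joint_velocities": joint speeds; "joint_torque": joint torques, N m; "position": TCP position; "orientation": TCP orientation; "contact_force": force on the tool from outside, world axes, zero at the start; "moment": the same for the moment, N m; "gripper_width": opening from 0.0 (shut) to 1.0 (fully open); "finger_force": force on a finger pad.
Only numpy, scipy, OpenCV 4.12 (cv2) and the standard library are available. Lean on these libraries where they do the work, as an engineer would, in place of code of your own. Each camera call takes 0.05 s, during which the arm holds its last target. There are 200 camera calls.

## Working session

There is one attempt and no reset: what is moved stays moved. The work goes in short steps, each a Python script; the robot and the scene stay as the last script left them, time stands still between calls to the robot, and variables do not carry over. Pictures are saved under pics/ and viewed, at most 10 in all, crops included, and the job is handed in when it is done.

```bash
mkdir -p pics; ls
python3 - <<'E'
from plant import arm
import cv2
for n in("scene","top"):
    cv2.imwrite(f"pics/{n}0.png",arm.read_camera(n)); m=arm.camera_model(n); print(n,m)
s=arm.sense(); print(s["time_s"],s["position"],s["orientation"],s["gripper_width"])
E
```

```text
pics
scene {'intrinsics': array([[427.68484372,   0.        , 279.04180127],
       [  0.        , 427.68484372, 207.35845744],
       [  0.        ,   0.        ,   1.        ]]), 'origin': array([ 0.32247425, -0.38490243,  0.7663649 ]), 'orientation': array([ 0.64401431, -0.1676024 , -0.48609912])}
top {'intrinsics': array([[419.12376022,   0.        , 275.49847054],
       [  0.        , 419.12376022, 208.33469264],
       [  0.        ,   0.        ,   1.        ]]), 'origin': array([0.45117573, 0.086599  , 1.00913604]), 'orientation': array([ 0.10473878, -0.09366146, -1.58576857])}
0.1 [ 0.28641494 -0.58271749  0.21761044] [-3.05783575e+00 -7.10890941e-01  7.84213273e-04] 1.0009194396798171
```

View pics/scene0.png

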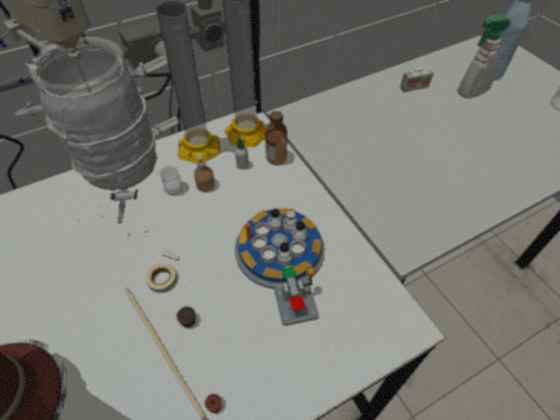

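View pics/top0.png

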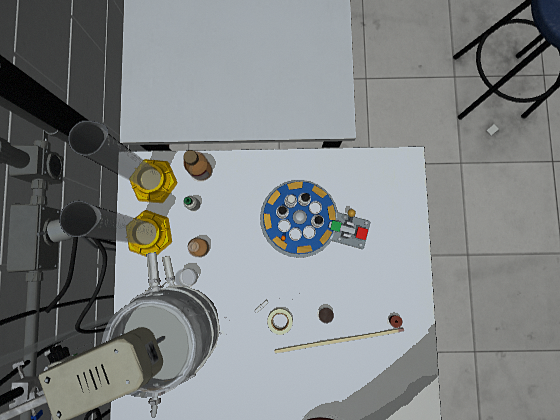

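Run:
```python
import cv2,numpy as np
a=cv2.imread("pics/top0.png")[170:262,250:378]; b=cv2.imread("pics/scene0.png")[195:330,225:335]
a=cv2.resize(a,None,fx=6,fy=6,interpolation=cv2.INTER_CUBIC); cv2.imwrite("pics/ca.png",a)
b=cv2.resize(b,None,fx=4.4,fy=4.4,interpolation=cv2.INTER_CUBIC); cv2.imwrite("pics/cb.png",b)
```

```text
(no output)
```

View pics/ca.png

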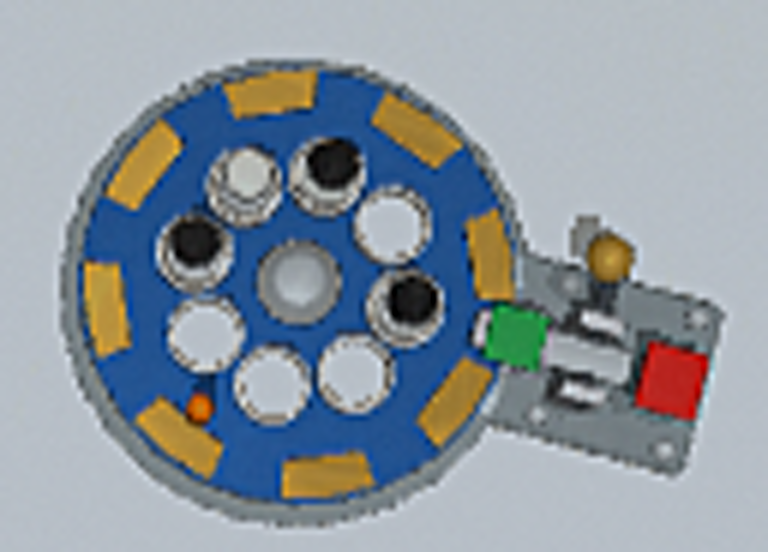

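View pics/cb.png

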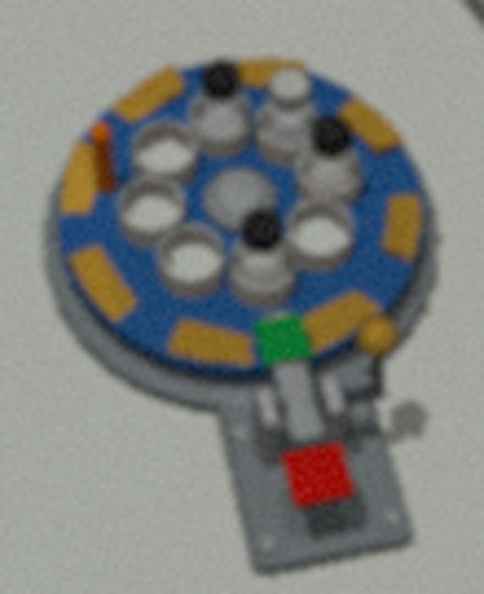

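```bash
cat > h.py <<'E'
import numpy as np, cv2
from scipy.optimize import least_squares
from scipy.spatial.transform import Rotation as R
from plant import arm
def proj(n,P):
    m=arm.camera_model(n); p=R.from_rotvec(m["orientation"]).inv().apply(np.atleast_2d(P)-m["origin"])
    K=m["intrinsics"]; return np.c_[K[0,2]-K[0,0]*p[:,0]/p[:,2],K[1,2]+K[1,1]*p[:,1]/p[:,2]]
def ray_at(n,px,z):
    m=arm.camera_model(n);K=m["intrinsics"]
    d=R.from_rotvec(m["orientation"]).apply([(px[0]-K[0,2])/K[0,0],-(px[1]-K[1,2])/K[1,1],-1]);o=m["origin"]
    return o+d*(z-o[2])/d[2]
a=np.radians(157.5)
MODEL=np.array([[0,0,.044],[0,-.149,.05],[0,-.085,.053],[.034,-.115,.081],[.064*np.cos(a),.064*np.sin(a),.076]])
E
python3 - <<'E'
from h import *
top=(np.array([[299,283],[672,380],[517,337],[611,258],[200,408]])+.5)/6-.5+[250,170]
sc=(np.array([[240,195],[319,473],[285,338],[377,335],[101,130]])+.5)/4.4-.5+[225,195]
obs={"top":top,"scene":sc}
def W(v): return R.from_rotvec([0,0,v[2]]).apply(MODEL)+[v[0],v[1],0]
for cams in(["top"],["scene"],["top","scene"]):
    r=least_squares(lambda v:np.concatenate([(proj(n,W(v))-obs[n]).ravel() for n in cams]),[.47,-.0,-.2])
    print(cams,r.x,np.round(r.fun.reshape(-1,2),2).tolist())
print(W(r.x))
for n in obs: print(n,[np.round(ray_at(n,p,z),4).tolist()[:2] for p,z in zip(obs[n],MODEL[:,2])])
E
```

```text
['top'] [ 0.5531958   0.03911935 -0.26944299] [[-0.77, -0.12], [0.43, -0.41], [-0.82, -0.32], [1.87, 0.38], [-0.75, 0.4]]
['scene'] [ 0.5564337   0.03781167 -0.27330401] [[-0.52, -1.96], [0.41, -0.17], [-0.45, -0.67], [1.2, 2.79], [-0.78, -0.52]]
['top', 'scene'] [ 0.55502944  0.03832798 -0.27085276] [[-0.44, -0.91], [0.72, -1.13], [-0.51, -1.07], [2.19, -0.37], [-0.44, -0.45], [-1.25, -1.87], [-0.21, -0.09], [-1.12, -0.59], [0.53, 2.83], [-1.55, -0.36]]
[[ 0.55502944  0.03832798  0.044     ]
 [ 0.51516401 -0.10523994  0.05      ]
 [ 0.53228742 -0.04357318  0.053     ]
 [ 0.55702129 -0.08157629  0.081     ]
 [ 0.50460963  0.07774679  0.076     ]]
top [[0.5529, 0.0374], [0.5126, -0.1035], [0.5298, -0.0447], [0.5563, -0.0767], [0.5036, 0.0768]]
scene [[0.5551, 0.0331], [0.5154, -0.1056], [0.5335, -0.0457], [0.5592, -0.0762], [0.5069, 0.0755]]
```

```bash
cat >> h.py <<'E'
X,Y,YAW=.5545,.038,-.27
def w(x,y,z): return R.from_rotvec([0,0,YAW]).apply([x,y,0])+[X,Y,z]
def down(ang):   # tool pointing down, tool x axis at angle ang in stand frame
    f=(ang+YAW)/2; return np.pi*np.array([np.cos(f),np.sin(f),0])
def st(msg):
    s=arm.sense(); p=R.from_rotvec([0,0,-YAW]).apply(s["position"]-[X,Y,0])
    print(msg,round(s["time_s"],2),"stand-frame",np.round(p,4),"F",np.round(s["contact_force"],2),"w",round(s["gripper_width"],2))
E
python3 - <<'E'
from h import *
arm.grip(0.0); st("shut")
arm.move_pose(w(0,-.150,.11),down(np.pi/2)); st("above tab")
print(arm.move_linear(w(0,-.150,.056),speed=.1,guard=3)); st("near")
print(arm.move_linear(w(0,-.150,.034),speed=.03,guard=3)); st("pressed")
cv2.imwrite("pics/p1.png",cv2.resize(arm.read_camera("scene")[195:330,225:335],None,fx=4.4,fy=4.4,interpolation=cv2.INTER_CUBIC))
E
```

```text
shut 1.55 stand-frame [-0.0924 -0.6702  0.2186] F [ 0.11 -0.17 -0.15] w 0.0
above tab 3.5 stand-frame [ 0.0006 -0.1517  0.1101] F [-0.4  -0.03  0.79] w 0.0
False
near 4.19 stand-frame [ 0.0004 -0.15    0.0562] F [-0.07  0.07  0.16] w 0.0
True
pressed 4.78 stand-frame [ 1.000e-04 -1.499e-01  3.880e-02] F [-0.93  0.19  7.41] w 0.0
```

View pics/p1.png

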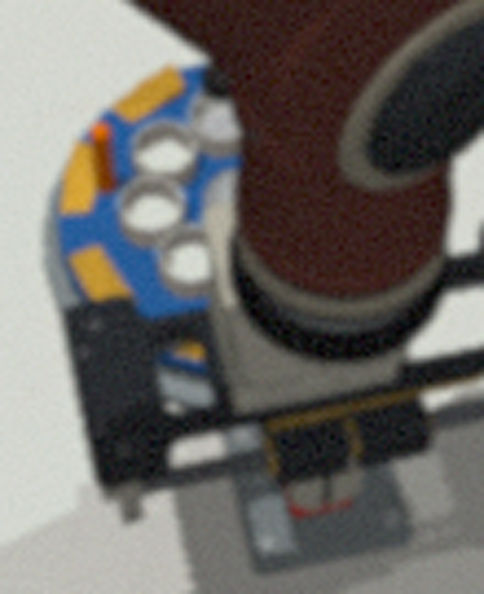

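```bash
cat >> h.py <<'E'
def pn(n,z): # push frame: n along clockwise tangent at 135 deg
    s=np.sqrt(.5); return w(-s*.0615+s*n,s*.0615+s*n,z)
def nco(): 
    p=R.from_rotvec([0,0,-YAW]).apply(arm.sense()["position"]-[X,Y,0]); return round((p[0]+p[1])*np.sqrt(.5),4)
def snap(n,f):
    s=(slice(170,330),slice(225,385))
    return arm.read_camera(n)[s]
E
python3 - <<'E'
from h import *
arm.move_linear(w(0,-.150,.115),speed=.12); st("up")
arm.move_pose(pn(-.058,.11),down(np.pi/4)); st("above peg")
i=[snap("scene",0),snap("top",0)]
cv2.imwrite("pics/p2.png",cv2.resize(np.hstack(i),None,fx=2.5,fy=2.5,interpolation=cv2.INTER_CUBIC))
E
```

```text
up 5.62 stand-frame [-0.0007 -0.1502  0.1143] F [-0.12  0.06  0.34] w 0.01
above peg 6.51 stand-frame [-0.0842  0.0017  0.1096] F [ 0.71 -0.58  0.77] w 0.01
```

View pics/p2.png

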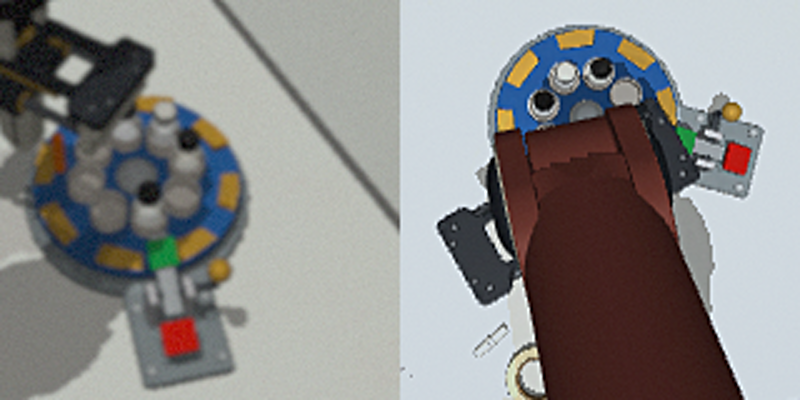

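The pawl stayed up: the weight has tipped outward (scene crop 220,270) and the tab is tilted. The gripper stands above, behind the peg, so I can push.

Run:
```python
from h import *
print(arm.move_linear(pn(-.058,.055),speed=.1,guard=4)); st("low")
print(arm.move_linear(pn(-.020,.055),speed=.025,guard=1.0)); st("contact?"); print(nco())
print(arm.move_linear(pn(.002,.055),speed=.03,guard=6)); st("stage1"); print(nco())
i=[snap("scene",0),snap("top",0)]
cv2.imwrite("pics/p3.png",cv2.resize(np.hstack(i),None,fx=2.5,fy=2.5,interpolation=cv2.INTER_CUBIC))
```

```text
False
low 7.31 stand-frame [-0.0841  0.0024  0.0552] F [ 0.37 -0.67  0.05] w 0.01
True
contact? 8.21 stand-frame [-0.0697  0.0178  0.0546] F [-0.71  0.35  0.14] w 0.01
-0.0368
False
stage1 9.68 stand-frame [-0.0419  0.0448  0.0551] F [ 0.34 -0.33 -0.21] w 0.01
0.0021
```

View pics/p3.png

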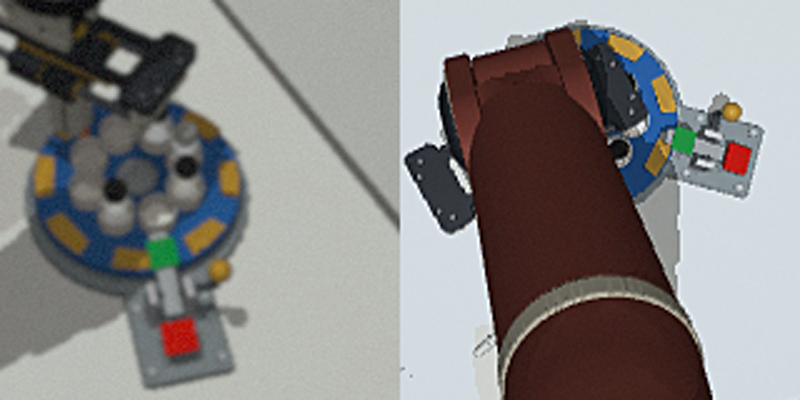

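Run:
```python
from h import *
print(arm.move_linear(pn(.0115,.055),speed=.02,guard=6)); st("stage2"); print(nco())
arm.move_linear(pn(-.012,.055),speed=.06)
arm.move_linear(pn(-.012,.115),speed=.12)
arm.move_pose(w(.0,-.19,.14),down(np.pi/2)); st("clear")
cv2.imwrite("pics/top4.png",arm.read_camera("top")); cv2.imwrite("pics/sc4.png",arm.read_camera("scene"))
i=cv2.imread("pics/top4.png")[170:262,250:378]
cv2.imwrite("pics/p4.png",cv2.resize(i,None,fx=6,fy=6,interpolation=cv2.INTER_CUBIC))
```

```text
False
stage2 10.41 stand-frame [-0.0352  0.0525  0.055 ] F [ 0.31  0.28 -0.55] w 0.0
0.0123
clear 12.58 stand-frame [-0.0004 -0.1887  0.1394] F [0.5  0.68 0.29] w 0.01
```

View pics/p4.png

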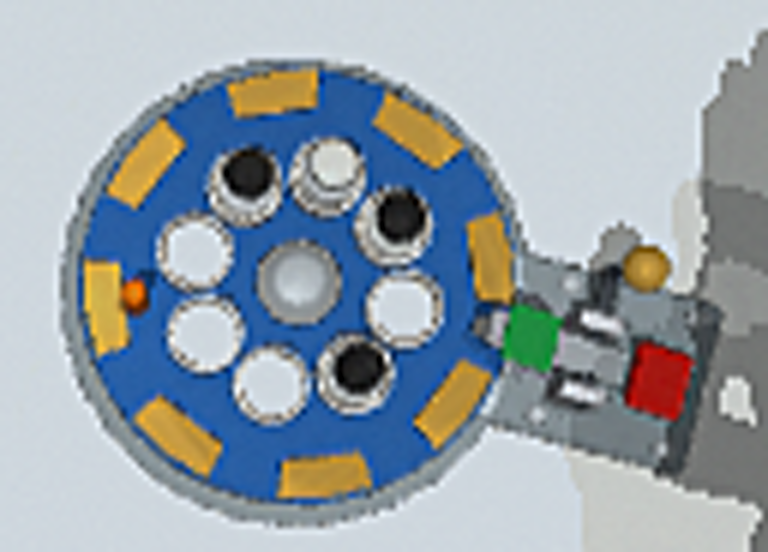

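The carousel now sits one notch back. The teeth match the first picture to about 2 crop px, the peg is at crop (134,295), and the pawl is still up. Next I press the pad.

Run:
```python
from h import *
arm.move_linear(w(0,-.086,.12),speed=.15); st("above pad")
print(arm.move_linear(w(0,-.086,.070),speed=.1,guard=4)); st("near")
print(arm.move_linear(w(0,-.086,.0495),speed=.02,guard=4)); st("pressed")
arm.move_linear(w(0,-.086,.12),speed=.12)
arm.move_linear(w(0,-.24,.16),speed=.2); st("clear")
i=arm.read_camera("top")[170:262,250:378]; j=arm.read_camera("scene")[195:330,225:335]
i=cv2.resize(i,None,fx=3.4,fy=3.4,interpolation=cv2.INTER_CUBIC); j=cv2.resize(j,(254,312),interpolation=cv2.INTER_CUBIC)
j=cv2.copyMakeBorder(j,0,max(0,i.shape[0]-312),0,0,cv2.BORDER_CONSTANT)
cv2.imwrite("pics/p5.png",np.hstack([i,j[:i.shape[0]]]))
```

```text
above pad 13.54 stand-frame [ 1.00e-04 -8.71e-02  1.20e-01] F [-0.39 -0.96 -0.21] w 0.01
False
near 14.19 stand-frame [ 0.0003 -0.0863  0.0702] F [-0.85 -0.44 -0.12] w 0.01
True
pressed 14.98 stand-frame [-0.0002 -0.0861  0.0533] F [-0.21  0.02  4.59] w 0.0
clear 16.63 stand-frame [-0.0003 -0.2383  0.1596] F [ 0.53  0.21 -0.41] w 0.0
```

View pics/p5.png

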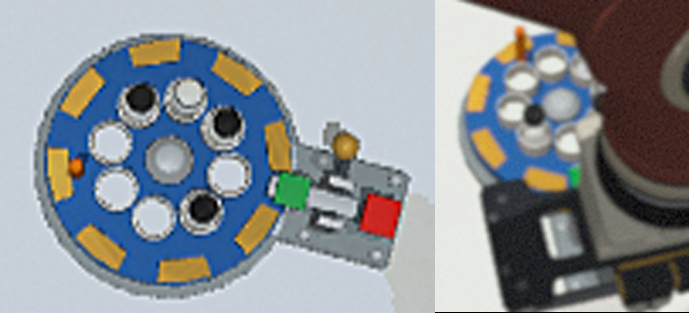

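The pawl is fully down: the press stopped at z = 0.053, and the pad, tab and weight are back where they were in the first picture. The peg is one notch back and all the vials are standing.

```bash
python3 -c "
from plant import arm
print(arm.sign_off())"
```

```text
the job is handed in; nothing more can be done
None
```

The job is done and handed in: the pawl was lifted and stayed up, the carousel went back one notch clockwise, and the pawl is pressed fully down in the new notch, with all four vials standing and about 17 s of the 48 s used.

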